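# Sort the crimp sleeves into the drawer tray by size

### The arm

A 6-joint arm with a two-finger parallel gripper is mounted at the origin on the work surface. World frame = base frame: x ahead of the robot, y to its left, z up, the work surface at z = 0. Lengths are in m, angles in rad, forces in N, time in s.
With the tool pointing down it reaches from about 0.35 to 0.95 m from the base axis. Payload 17.4 kg.
Tool frame: the origin (TCP) lies between the finger pads; the fingertips stand 14 mm ahead of it and the grasp point (between the pads) lies 5 mm behind it; z points along the fingers, x is the direction in which the jaws open and shut, and the axes are right-handed (so a half turn about z gives the same grasp; the last joint's range is limited). The gripper opens to 93 mm and grips with 3 to 60 N. Pads are 15 mm wide; open, the fingers measure 128 mm over their backs; the gripper's body (75 mm by 188 mm) begins 65 mm behind the grasp point.
Start: joints at [1.069, 0.116, 1.442, -0, 1.584, -0.038], TCP at [0.302, 0.604, 0.233] pointing down, gripper open.
Joint ranges: [-2.83, 2.83], [-0.83, 2.19], [0.07, 2.5], [-1.14, 4.28], [0.01, 3], [-2.97, 2.97]. Speed limits (rad/s): [1.89, 1.89, 2.22, 3.14, 3.14, 3.14].

### API

Orientations are given as a unit quaternion [w, x, y, z].
In Python, from cell import * gives the robot as it stands.
- The arm moves only by the shell command python3 -m creep 'ROWS' [OPENING] [FORCE]. ROWS is text: rows parted by semicolons, each of 6 numbers parted by spaces: the shift along the world's x, y, z in m, then the turn, a rotation vector about the world's x, y, z in degrees. A call has 1 to 20 rows; each row is the pose to reach, as a shift and turn from the pose commanded when the call began; what a row does not reach only later rows make up. A row lasts 1/12 s, in which the tool goes at most 41.7 mm and 7.16 degrees, less where a joint would pass 70% of its speed; a pose out of reach is approached as far as the arm can. A call with a gripper value outside its range is refused whole. OPENING is the opening, from -1 (shut) to 1 (fully open), so that 0 is half open, set as the call begins (- or left out, the last holds). The fingers move at their own pace and stop on an object; FORCE is the grip in N (left out, the last holds). Time passes only in rows, so rows that repeat a pose let the fingers close. It gives the time, the measured TCP pose, the force and the opening at its end, in the units of the state.
- get_obs(): the state, without advancing time (a new reading comes with each control period).
- capture(name): name is "scene" or "top" or "wrist"; returns a dict with "img" (480x640x3 uint8, red, green, blue), "depth" (480x640 float32, m along the optical axis (not along the pixel's ray), 0 where there is no reading), "vfov" (degrees; the focal length in pixels is half the picture's height over the tangent of half this angle, whatever the lens; pixels are square), "cx", "cy" (the principal point, pixels), "position" and "rotation" of the camera in the world. Camera axes: x right, y down, z forward; pixel columns grow to the right and rows downward; lengths in m; the calibration is good to about 2 mm. A picture is of the moment at which its call begins.
- finish_job(): hands the job in, once; it reports no verdict.
The state is a dict: "time": time; "joint_pos": joint angles; "dq": joint speeds; "effort": joint torques, N m; "tool_pos": TCP position; "tool_rot": TCP orientation; "force": force on the tool from outside, world axes, zero at the start; "ft_torque": the same for the moment, N m; "grip_width": finger opening in m.
Only numpy, scipy, OpenCV 4.12 (cv2) and the standard library are available. Lean on these libraries where they do the work, as an engineer would, in place of code of your own. Each camera call takes 0.05 s, during which the arm holds its last target.

### The job

Collect the four plain round crimp sleeves into the blue tray, one to a compartment, each standing upright on the compartment's floor, in order of size: the largest in the compartment next to the tray's handle, the smallest at the far end. Leave the look-alike fittings with hexagons (coupling, hose end, threaded adapter) standing where they are.

Things in the scene. Friction and masses are not known exactly. Their poses are not given: they have to be found in the camera images.
- tray: Blue steel tray, fixed, with a low bar handle on one short end. Origin: centre of underside; +x towards the handle, z up. 263 mm (x) by 72 mm (y), handle reaches x = 162; walls and 3 dividers 15 mm high, 3 mm thick, floor 3 mm. Four compartments in a row, each 62 (x) by 66 (y) mm inside, centres at x = +97.5 (next to the handle), +32.5, -32.5, -97.5, y = 0.
- sleeve_a_mid (a point): Centre (half-way up, on the axis) of the largest crimp sleeve: a plain round zinc-bright steel tube, outside 44 mm, bore 34 mm, 60 mm tall, standing upright on the bench, open at both ends, either end may be up. z along its axis. At least 30 mm are free round it at the start.
- sleeve_b_mid (a point): Centre (half-way up, on the axis) of the second largest crimp sleeve: a plain round zinc-bright steel tube, outside 37 mm, bore 28 mm, 54 mm tall, standing upright on the bench, open at both ends, either end may be up. z along its axis. At least 30 mm are free round it at the start.
- sleeve_c_mid (a point): Centre (half-way up, on the axis) of the third largest crimp sleeve: a plain round zinc-bright steel tube, outside 30 mm, bore 22 mm, 48 mm tall, standing upright on the bench, open at both ends, either end may be up. z along its axis. At least 30 mm are free round it at the start.
- sleeve_d_mid (a point): Centre (half-way up, on the axis) of the smallest crimp sleeve: a plain round zinc-bright steel tube, outside 23 mm, bore 15 mm, 44 mm tall, standing upright on the bench, open at both ends, either end may be up. z along its axis. At least 30 mm are free round it at the start.
- coupling_mid (a point): Centre of a look-alike to be left alone: steel hexagonal coupling, 36 mm across flats, 50 mm tall, standing upright.
- hose_end_mid (a point): Look-alike to be left alone: steel hose end, a round 34 mm shell from 18 to 54 mm up, with a tube 16 mm across standing 6 mm out of its middle, on a wider hexagonal nut (41 mm across flats, 18 mm tall); 60 mm tall overall, standing upright on the nut. This point is on its axis, 28 mm above its foot.
- adapter_mid (a point): Centre of a look-alike to be left alone: steel threaded adapter, 26 mm round with a 34 mm hexagonal collar round its middle, 52 mm tall, standing upright.
Not all that is in view belongs to the job. What is shaped like the part that bears sleeve_b_mid but red is not meant.

How it is judged:
By the outcome, as a careful person would: the job done as asked, in the order asked, and still so for the second after the job is handed in, with the robot touching nothing.
It also fails if it takes over 99 s, if anything falls off the work surface, if the arm or the gripper's body presses on something with over 40 N, if the wrist force passes 120 N, or if a joint passes its speed limit or range.

## Working session

There is one attempt and no reset: what is moved stays moved. The work goes in short steps, Python scripts to look and compute and a shell command to move; the robot and the scene stay as the last step left them, time stands still between calls to the robot, and variables do not carry over. Pictures are saved under pics/ and viewed, and the job is handed in when it is done.

```bash
ls; mkdir -p pics; python3 - <<'E'
from cell import *
import cv2,numpy as np
o=get_obs();print(o)
for n in("scene","top","wrist"):
    c=capture(n);cv2.imwrite(f"pics/{n}0.png",c["img"][:,:,::-1]);np.savez(f"{n}0.npz",**c)
    print(n,c["vfov"],c["cx"],c["cy"],c["position"],np.array(c["rotation"]).tolist())
E
```

```text
pics
{'time': 0.0, 'joint_pos': array([ 1.06916191e+00,  1.16512516e-01,  1.44226328e+00, -1.71029315e-05,
        1.58396612e+00, -3.77719655e-02]), 'dq': array([-0.00066877, -0.00030585,  0.00023881, -0.00123452,  0.00019071,
       -0.00091372]), 'effort': array([-3.35032462e-03, -7.21273756e+01, -6.22614098e+01,  7.77947553e-02,
        2.37046141e-02, -2.88947865e-05]), 'tool_pos': array([0.30190953, 0.60352107, 0.23188851]), 'tool_rot': array([ 2.90812394e-04,  8.50707194e-01,  5.25639553e-01, -4.95684259e-04]), 'force': array([-0.84665449, -0.72582527,  0.44262291]), 'ft_torque': array([-0.04251479,  0.05239072,  0.00575183]), 'grip_width': 0.09308653116559618}
scene 57.65213396395012 320.90505211855395 234.63610176772713 [ 0.85926909 -0.50539496  0.69327121] [-0.32433299283913325, 0.9001167924872083, 0.271105546771415, -0.10535488668459002]
top 45.545933636186206 313.3512473044475 241.29439116658634 [ 0.50887238 -0.07499088  1.14568219] [-0.0183222201774407, 0.7167671015089457, -0.6965500204535471, 0.026968267434100836]
wrist 69.53893781657911 319.4667626341374 243.66483248744333 [0.23217338 0.63743201 0.38327725] [0.1199550716984895, 0.8423565500456739, 0.5202301031108307, 0.07353137552266255]
```

View pics/top0.png

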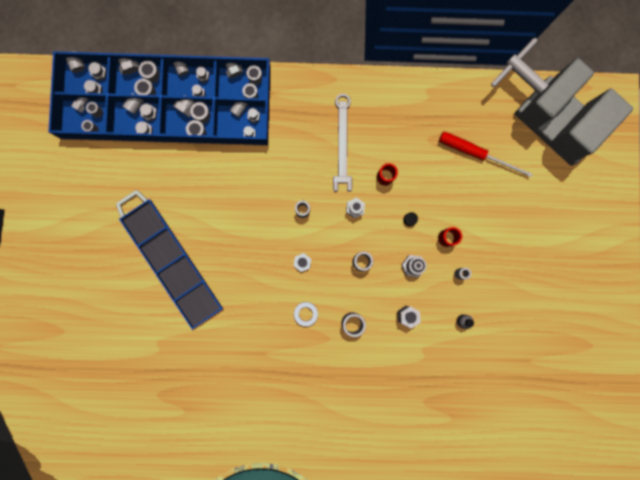

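View pics/scene0.png

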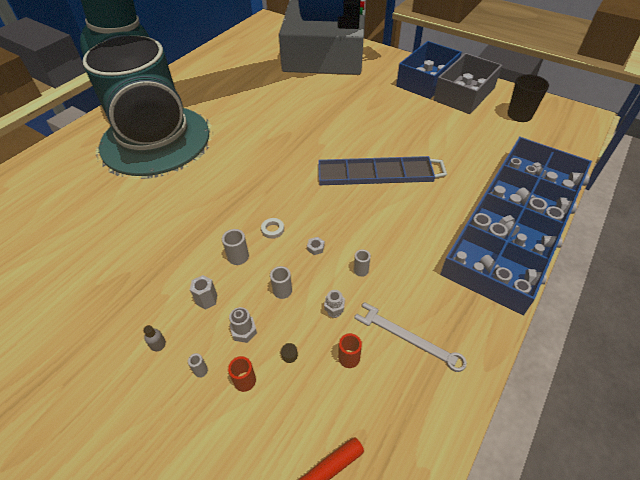

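View pics/wrist0.png

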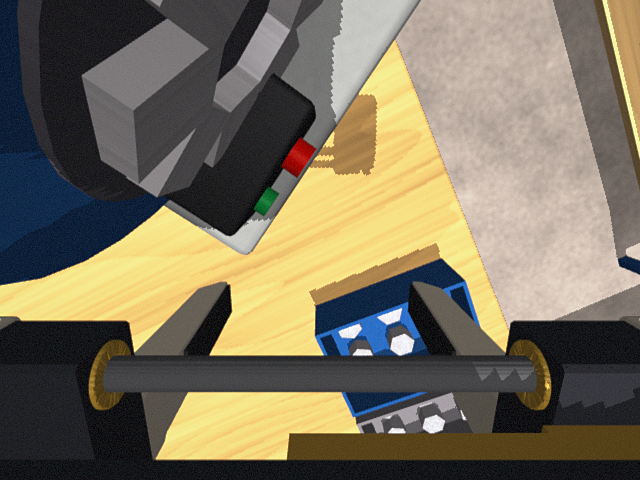

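The top view shows the sleeves at about (353,325) A, (362,262) B, (302,209) C and (462,273) D. The hexagonal parts are at (409,317), (415,265) and (356,208). The tray runs from its handle at (132,203) to its far end at (207,315).

```bash
cat > h.py <<'E'
import numpy as np,cv2
from scipy.spatial.transform import Rotation as R
def cam(c):
    q=np.array(c["rotation"]);M=R.from_quat(q[[1,2,3,0]]).as_matrix()
    f=240/np.tan(np.radians(float(c["vfov"]))/2);return M,f,np.array(c["position"])
def onplane(c,u,v,z):
    M,f,p=cam(c);u=np.asarray(u,float);v=np.asarray(v,float)
    d=np.stack([(u-c["cx"])/f,(v-c["cy"])/f,np.ones_like(u)],-1)@M.T
    return p+d*((z-p[2])/d[...,2])[...,None]
def cloud(c):
    M,f,p=cam(c);v,u=np.mgrid[:480,:640]
    d=np.stack([(u-c["cx"])/f,(v-c["cy"])/f,np.ones_like(u)],-1)@M.T
    return p+d*c["depth"][...,None]
def proj(c,P):
    M,f,p=cam(c);q=(np.asarray(P)-p)@M;return q[...,:2]/q[...,2:]*f+[c["cx"],c["cy"]]
E
python3 - <<'E'
from h import *
t=dict(np.load("top0.npz"));P=cloud(t)
z=P[...,2];print("bench z",np.median(z[350:420,300:500]))
S=dict(np.load("scene0.npz"));PS=cloud(S)
print("scene bench",np.median(PS[380:420,180:220,2]))
for n,c,px in(("top",t,P),("scene",S,PS)):
    zz=px[...,2];m=((zz>.02)&(zz<.08)&(px[...,0]>.3)&(px[...,0]<.8)&(np.abs(px[...,1])<.45)).astype(np.uint8)
    k,l,st,ce=cv2.connectedComponentsWithStats(m)
    for i in range(1,k):
        if st[i,4]<40: continue
        q=px[l==i];h=np.percentile(q[:,2],90);T=q[q[:,2]>h-.006]
        (cx,cy),r=cv2.minEnclosingCircle(T[:,:2].astype(np.float32))
        print(n,ce[i].round(),"area",st[i,4],"h %.4f"%h,"c %.4f %.4f r %.4f"%(cx,cy,r),"med",((T.max(0)+T.min(0))/2).round(4))
# tray mask
for n,c,px in(("top",t,P),("scene",S,PS)):
    hsv=cv2.cvtColor(c["img"],cv2.COLOR_RGB2HSV)
    print(n,[ (hsv[v,u]).tolist() for u,v in ([(160,265),(150,232),(122,216)] if n=="top" else [(360,170),(400,182)])])
    zz=px[...,2]; m=((zz>.008)&(zz<.025)).astype(np.uint8)*255
    cv2.imwrite(f"pics/m_{n}.png",m)
    cv2.imwrite(f"pics/z_{n}.png",cv2.resize(c["img"][180:340,100:480,::-1] if n=="top" else c["img"][140:400,130:480,::-1],None,fx=2.0,fy=2.0,interpolation=cv2.INTER_CUBIC))
E
```

```text
bench z -0.0003963645432472074
scene bench 0.0011184251627409103
top [157. 134.] area 2074 h 0.0553 c 0.7804 0.2204 r 0.2108 med [0.7866 0.2203 0.055 ]
top [465. 145.] area 437 h 0.0271 c 0.7793 -0.3819 r 0.0497 med [ 0.7776 -0.3822  0.0267]
top [388. 173.] area 235 h 0.0556 c 0.7173 -0.2281 r 0.0186 med [ 0.7175 -0.2281  0.0539]
top [355. 208.] area 271 h 0.0534 c 0.6489 -0.1679 r 0.0136 med [ 0.6491 -0.1679  0.052 ]
top [302. 208.] area 120 h 0.0504 c 0.6434 -0.0647 r 0.0149 med [ 0.6432 -0.0638  0.0492]
top [411. 217.] area 51 h 0.0225 c 0.6324 -0.2790 r 0.0131 med [ 0.6332 -0.2789  0.0221]
top [451. 236.] area 257 h 0.0550 c 0.5978 -0.3547 r 0.0190 med [ 0.5971 -0.3547  0.0533]
top [363. 261.] area 176 h 0.0546 c 0.5445 -0.1844 r 0.0186 med [ 0.5443 -0.1845  0.0538]
top [416. 266.] area 304 h 0.0598 c 0.5383 -0.2877 r 0.0166 med [ 0.5385 -0.2885  0.0607]
top [464. 273.] area 116 h 0.0452 c 0.5262 -0.3818 r 0.0113 med [ 0.526  -0.3817  0.043 ]
top [409. 317.] area 355 h 0.0522 c 0.4399 -0.2772 r 0.0207 med [ 0.4391 -0.2771  0.0511]
top [354. 325.] area 254 h 0.0615 c 0.4223 -0.168
[... 709 characters left out ...]
0.0605 c 0.5388 -0.2872 r 0.0172 med [ 0.5387 -0.2867  0.0595]
scene [152. 336.] area 326 h 0.0589 c 0.4322 -0.3887 r 0.0083 med [ 0.4323 -0.3883  0.0574]
scene [349. 348.] area 529 h 0.0554 c 0.7169 -0.2279 r 0.0189 med [ 0.7177 -0.2285  0.0538]
scene [288. 350.] area 178 h 0.0228 c 0.6318 -0.2797 r 0.0137 med [ 0.6319 -0.2795  0.0223]
scene [196. 363.] area 263 h 0.0458 c 0.5256 -0.3817 r 0.0120 med [ 0.5259 -0.3817  0.044 ]
scene [241. 371.] area 569 h 0.0554 c 0.5966 -0.3546 r 0.0191 med [ 0.5968 -0.3544  0.0538]
scene [332. 462.] area 920 h 0.0273 c 0.7767 -0.3789 r 0.0482 med [ 0.7784 -0.3786  0.0259]
top [[158, 14, 74], [163, 24, 74], [106, 52, 153]]
scene [[14, 42, 91], [16, 75, 65]]
```

View pics/z_top.png

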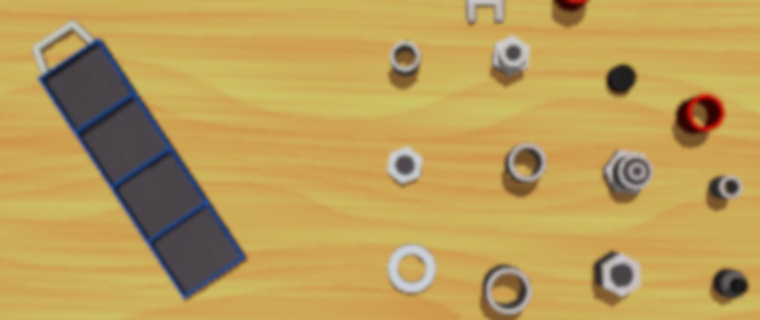

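View pics/z_scene.png

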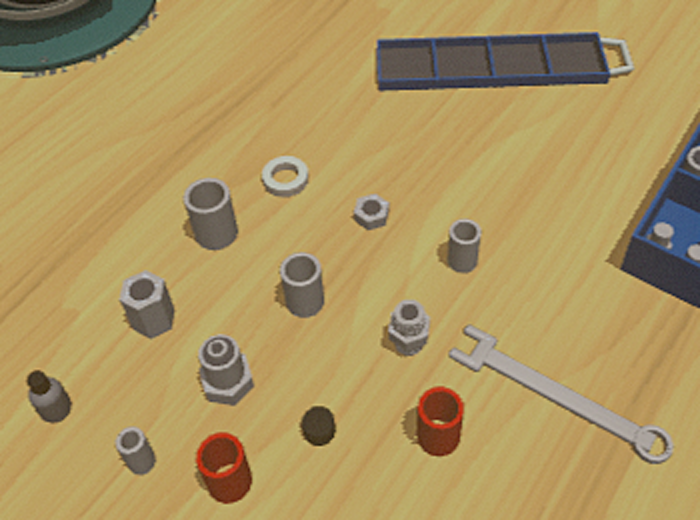

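View pics/m_top.png

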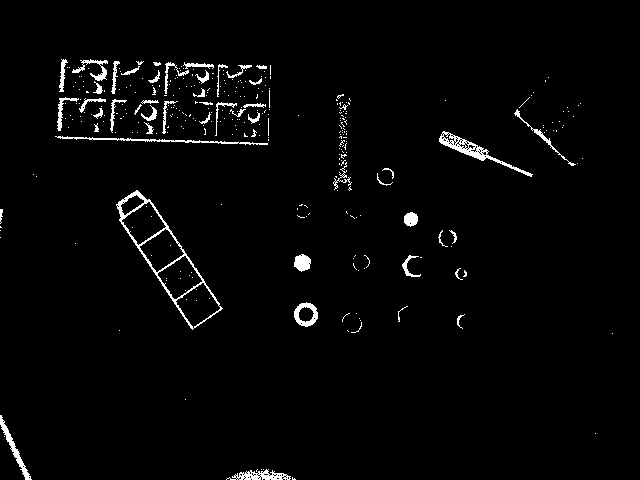

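```bash
python3 - <<'E'
from h import *
for n,z0 in(("top",0),("scene",.0011)):
    c=dict(np.load(n+"0.npz"));P=cloud(c)
    m=(P[...,2]>.008)&(P[...,2]<.022)&(P[...,0]>.38)&(P[...,0]<.72)&(P[...,1]>.05)&(P[...,1]<.34)
    k,l,st,ce=cv2.connectedComponentsWithStats(m.astype(np.uint8))
    i=1+np.argmax(st[1:,4]); q=P[l==i][:,:2]
    (cx,cy),(w,h),a=cv2.minAreaRect(q.astype(np.float32)); print(n,cx,cy,w,h,a,st[i])
    ang=np.radians(a); ax=np.array([np.cos(ang),np.sin(ang)]); 
    if w<h: ax=np.array([-ax[1],ax[0]])
    if ax[0]<0: ax=-ax
    ay=np.array([-ax[1],ax[0]])
    s=q@ax;t=q@ay
    s0=np.percentile(s,.3);cen=ax*(s.min()+.1315)+ay*(t.min()+t.max())/2
    print(" yaw",np.degrees(np.arctan2(ax[1],ax[0])),"len",np.ptp(s),"wid",np.ptp(t),"centre",cen)
    hx=ax*(s.max()-.162)+ay*(t.min()+t.max())/2; print(" from handle",hx)
    # divider positions
    hh,e=np.histogram(s-s.min(),bins=60,range=(0,.3));print(hh.tolist())
    cen=(cen+hx)/2
    for x in(.0975,.0325,-.0325,-.0975):print(x,(cen+ax*x).round(4))
E
```

```text
top 0.5415752530097961 0.20218467712402344 0.2926807999610901 0.07340236008167267 35.79425048828125 [ 116  190  107  140 1100]
 yaw 35.79425048828126 len 0.29268081043737054 wid 0.07340236321314464 centre [0.52953786 0.19350491]
 from handle [0.52887339 0.19302578]
[65, 9, 12, 11, 11, 9, 12, 12, 9, 12, 10, 9, 18, 69, 10, 12, 12, 12, 11, 13, 11, 12, 10, 12, 11, 21, 65, 12, 10, 9, 11, 13, 12, 11, 13, 9, 10, 13, 25, 70, 13, 10, 12, 12, 11, 10, 11, 14, 11, 9, 14, 25, 74, 18, 18, 24, 21, 64, 31, 0]
0.0975 [0.6083 0.2503]
0.0325 [0.5556 0.2123]
-0.0325 [0.5028 0.1743]
-0.0975 [0.4501 0.1362]
scene 0.5412712097167969 0.20369577407836914 0.2932967245578766 0.07825161516666412 35.6693115234375 [ 318  156  129   28 1148]
 yaw 35.6693115234375 len 0.29329667194469194 wid 0.07825158675640512 centre [0.52896472 0.19486268]
 from handle [0.52879954 0.19474411]
[40, 14, 16, 20, 19, 17, 17, 22, 17, 15, 14, 15, 23, 41, 14, 13, 15, 18, 18, 15, 16, 16, 20, 17, 15, 22, 39, 17, 16, 12, 16, 19, 19, 17, 16, 14, 17, 17, 26, 46, 16, 14, 16, 12, 15, 15, 18, 19, 15, 16, 20, 36, 41, 14, 13, 17, 16, 43, 12, 0]
0.0975 [0.6081 0.2517]
0.0325 [0.5553 0.2138]
-0.0325 [0.5025 0.1759]
-0.0975 [0.4497 0.138 ]
```

```bash
python3 -m creep '0.15 -0.3 0 0 0 0;0.15 -0.3 0 0 0 0;0.15 -0.3 0 0 0 0;0.15 -0.3 0 0 0 0;0.15 -0.5 0 0 0 -117.6;0.15 -0.5 0 0 0 -117.6;0.15 -0.5 0 0 0 -117.6;0.15 -0.5 0 0 0 -117.6;0.15 -0.5 0 0 0 -117.6;0.12 -0.772 -0.05 0 0 -117.6;0.12 -0.772 -0.05 0 0 -117.6;0.12 -0.772 -0.05 0 0 -117.6;0.12 -0.772 -0.05 0 0 -117.6;0.12 -0.772 -0.05 0 0 -117.6;0.12 -0.772 -0.05 0 0 -117.6;0.12 -0.772 -0.05 0 0 -117.6;0.12 -0.772 -0.05 0 0 -117.6;0.12 -0.772 -0.05 0 0 -117.6;0.12 -0.772 -0.05 0 0 -117.6;0.12 -0.772 -0.05 0 0 -117.6' 1 30
```

```text
time: 1.82
tool_pos: [0.4209, -0.1731, 0.1815]
tool_rot: [0.001, 0.9, -0.436, -0.0]
force: [-0.1, -0.2, -0.6]
grip_width: 0.0931
```

```bash
python3 -m creep '0 0 0 0 0 0;0 0 0 0 0 0;0 0 0 0 0 0'; python3 - <<'E'
from cell import *
import cv2,numpy as np
from h import *
o=get_obs();q=o["tool_rot"];print(o["tool_pos"],np.degrees(2*np.arctan2(q[2],q[1])))
c=capture("wrist");cv2.imwrite("pics/w1.png",c["img"][:,:,::-1])
P=cloud(c);m=(abs(P[...,2]-.0595)<.004)&(np.hypot(P[...,0]-.4225,P[...,1]+.168)<.04)
T=P[m];print(len(T),(T.max(0)+T.min(0))/2,np.ptp(T,0))
E
```

```text
time: 2.07
tool_pos: [0.4221, -0.1674, 0.1828]
tool_rot: [-0.0, 0.903, -0.429, 0.0]
force: [-0.3, 0.5, 0.2]
grip_width: 0.0929
[ 0.42208467 -0.16742154  0.18279674] -50.86616917851248
887 [ 0.42228025 -0.16888376  0.05819228] [0.04327252 0.04340523 0.00529014]
```

View pics/w1.png

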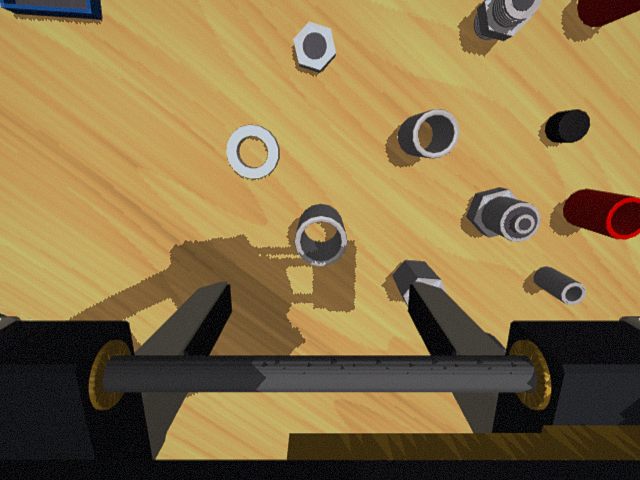

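The wrist view shows sleeve A at (321,235), clear of everything and under the jaws. I'll descend, grip and lift.

```bash
python3 -m creep '0 -0.001 -0.1 0 0 -3.4;0 -0.001 -0.1 0 0 -3.4;0 -0.001 -0.1 0 0 -3.4;0 -0.001 -0.13 0 0 -3.4;0 -0.001 -0.148 0 0 -3.4;0 -0.001 -0.148 0 0 -3.4;0 -0.001 -0.148 0 0 -3.4' && python3 -m creep '0 0 0 0 0 0;0 0 0 0 0 0;0 0 0 0 0 0;0 0 0 0 0 0;0 0 0 0 0 0;0 0 0 0 0 0;0 0 0 0 0 0;0 0 0 0 0 0' -1 30
```

```text
time: 2.7
tool_pos: [0.422, -0.1683, 0.0348]
tool_rot: [0.0, 0.89, -0.457, -0.001]
force: [0.4, 0.4, 0.1]
grip_width: 0.0931
time: 3.37
tool_pos: [0.4219, -0.1693, 0.0347]
tool_rot: [-0.0, 0.889, -0.458, -0.0]
force: [1.2, -0.6, 0.5]
grip_width: 0.0442
```

```bash
python3 -m creep '0 0 0.04 0 0 0;0 0 0.08 0 0 0;0.02 0.03 0.1 0 0 0;0.186 0.4195 0.1 0 0 0;0.186 0.4195 0.1 0 0 0;0.186 0.4195 0.1 0 0 0;0.186 0.4195 0.1 0 0 0;0.186 0.4195 0.1 0 0 0;0.186 0.4195 0.1 0 0 0;0.186 0.4195 0.1 0 0 0;0.186 0.4195 0.1 0 0 0;0.186 0.4195 0.1 0 0 0;0.186 0.4195 0.1 0 0 0;0.186 0.4195 0.1 0 0 0;0.186 0.4195 0.1 0 0 0;0.186 0.4195 0.1 0 0 0;0.186 0.4195 0.1 0 0 0;0.186 0.4195 0.1 0 0 0'; python3 - <<'E'
from cell import *
import cv2,numpy as np
from h import *
o=get_obs();q=o["tool_rot"];print(o["tool_pos"],np.degrees(2*np.arctan2(q[2],q[1])))
c=capture("wrist");cv2.imwrite("pics/w2.png",c["img"][:,:,::-1])
c=capture("scene");cv2.imwrite("pics/s2.png",c["img"][:,:,::-1])
E
```

```text
time: 4.87
tool_pos: [0.6077, 0.249, 0.1347]
tool_rot: [0.0, 0.888, -0.459, 0.0]
force: [-0.5, -0.4, -3.2]
grip_width: 0.0439
[0.60771912 0.24895857 0.1347491 ] -54.63205943237613
```

View pics/s2.png

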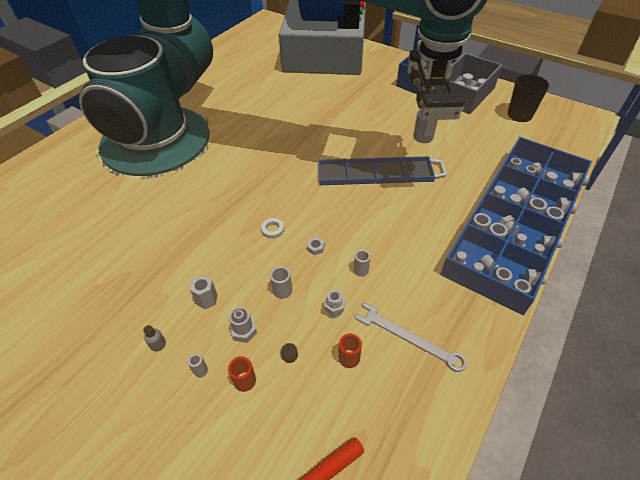

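The scene view shows sleeve A hanging upright at (425,125), over the handle-end compartment. I'll lower and release it.

```bash
python3 -m creep '0 0.001 -0.04 0 0 0;0 0.001 -0.07 0 0 0;0 0.001 -0.085 0 0 0;0 0.001 -0.092 0 0 0;0 0.001 -0.0965 0 0 0;0 0.001 -0.0965 0 0 0;0 0.001 -0.0965 0 0 0' && python3 -m creep '0 0 0 0 0 0;0 0 0 0 0 0;0 0 0 0 0 0;0 0 0 0 0 0;0 0 0 0 0 0;0 0 0.04 0 0 0;0 0 0.08 0 0 0;0 0 0.1 0 0 0;0 0 0.1 0 0 0' 1 30; python3 - <<'E'
from cell import *
import cv2
c=capture("scene");cv2.imwrite("pics/s3.png",cv2.resize(c["img"][80:240,260:500,::-1],None,fx=3,fy=3))
E
```

```text
time: 5.55
tool_pos: [0.6087, 0.2514, 0.0398]
tool_rot: [-0.001, 0.889, -0.458, 0.001]
force: [0.1, -0.6, -3.9]
grip_width: 0.0439
time: 6.3
tool_pos: [0.6097, 0.2519, 0.1443]
tool_rot: [-0.003, 0.889, -0.458, 0.003]
force: [0.8, 1.0, 0.2]
grip_width: 0.0922
```

View pics/s3.png

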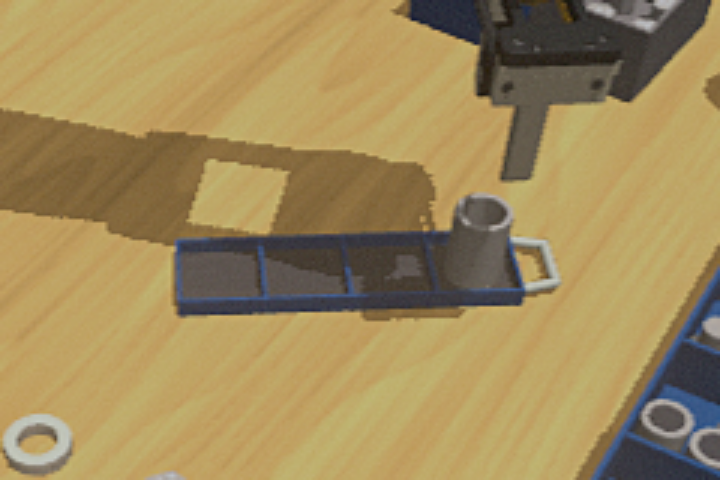

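Sleeve A stands upright in the handle-end compartment (crop (483,240)). Next is B.

```bash
python3 -m creep '-0.064 -0.436 0 0 0 0;-0.064 -0.436 0 0 0 0;-0.064 -0.436 0 0 0 0;-0.064 -0.436 0 0 0 0;-0.064 -0.436 0 0 0 0;-0.064 -0.436 0 0 0 0;-0.064 -0.436 0 0 0 0;-0.064 -0.436 0 0 0 0;-0.064 -0.436 0 0 0 0;-0.064 -0.436 0 0 0 0;-0.064 -0.436 0 0 0 0;-0.064 -0.436 0 0 0 0;-0.064 -0.436 0 0 0 0;-0.064 -0.436 0 0 0 0'; python3 - <<'E'
from cell import *
import cv2,numpy as np
from h import *
o=get_obs();q=o["tool_rot"];print(o["tool_pos"],np.degrees(2*np.arctan2(q[2],q[1])))
c=capture("wrist")
P=cloud(c);m=(abs(P[...,2]-.0535)<.004)&(np.hypot(P[...,0]-.5445,P[...,1]+.184)<.035)
T=P[m];print(len(T),(T.max(0)+T.min(0))/2,np.ptp(T,0))
E
```

```text
time: 7.52
tool_pos: [0.5437, -0.1843, 0.1372]
tool_rot: [-0.0, 0.889, -0.458, -0.001]
force: [0.7, -0.6, 1.6]
grip_width: 0.0929
[ 0.54369729 -0.18425532  0.13715973] -54.576453504325606
903 [ 0.54450043 -0.18461552  0.05230381] [0.0363541  0.03643964 0.00557754]
```

```bash
python3 -m creep '0.0005 0 -0.04 0 0 0;0.0005 0 -0.08 0 0 0;0.0005 0 -0.095 0 0 0;0.0005 0 -0.1025 0 0 0;0.0005 0 -0.1025 0 0 0;0.0005 0 -0.1025 0 0 0' && python3 -m creep '0 0 0 0 0 0;0 0 0 0 0 0;0 0 0 0 0 0;0 0 0 0 0 0;0 0 0 0 0 0;0 0 0 0 0 0;0 0 0 0 0 0;0 0 0 0 0 0' -1 30
```

```text
time: 8.07
tool_pos: [0.5451, -0.1843, 0.0366]
tool_rot: [-0.0, 0.889, -0.458, 0.0]
force: [0.7, 0.5, 0.2]
grip_width: 0.0931
time: 8.73
tool_pos: [0.5445, -0.1848, 0.0357]
tool_rot: [0.0, 0.889, -0.458, -0.0]
force: [0.0, 0.7, 0.9]
grip_width: 0.0443
```

```bash
python3 -m creep '0 0 0 0 0 0;0 0 0 0 0 0;0 0 0 0 0 0;0 0 0 0 0 0'
```

```text
time: 9.07
tool_pos: [0.5444, -0.1848, 0.0356]
tool_rot: [0.0, 0.889, -0.458, -0.0]
force: [-1.5, 0.6, 0.3]
grip_width: 0.0364
```

It was still closing; the width is now 36.4 mm, which matches B (37 mm outside).

```bash
python3 -m creep '0 0 0.04 0 0 0;0 0 0.08 0 0 0;0.003 0.03 0.1 0 0 0;0.011 0.397 0.1 0 0 0;0.011 0.397 0.1 0 0 0;0.011 0.397 0.1 0 0 0;0.011 0.397 0.1 0 0 0;0.011 0.397 0.1 0 0 0;0.011 0.397 0.1 0 0 0;0.011 0.397 0.1 0 0 0;0.011 0.397 0.1 0 0 0;0.011 0.397 0.1 0 0 0;0.011 0.397 0.1 0 0 0;0.011 0.397 0.1 0 0 0;0.011 0.397 0.1 0 0 0;0.011 0.397 0.1 0 0 0' && python3 -m creep '0 0 0 0 0 0'
```

```text
time: 10.4
tool_pos: [0.5555, 0.2112, 0.1355]
tool_rot: [0.0, 0.889, -0.459, -0.0]
force: [-1.0, 0.7, -1.5]
grip_width: 0.0369
time: 10.48
tool_pos: [0.5556, 0.2111, 0.1357]
tool_rot: [0.0, 0.888, -0.459, 0.0]
force: [0.4, 0.2, -2.3]
grip_width: 0.0368
```

```bash
python3 -m creep '0 0.001 -0.04 0 0 0;0 0.001 -0.07 0 0 0;0 0.001 -0.085 0 0 0;0 0.001 -0.092 0 0 0;0 0.001 -0.0965 0 0 0;0 0.001 -0.0965 0 0 0;0 0.001 -0.0965 0 0 0' && python3 -m creep '0 0 0 0 0 0;0 0 0 0 0 0;0 0 0 0 0 0;0 0 0 0 0 0;0 0 0 0 0 0;0 0 0.04 0 0 0;0 0 0.08 0 0 0;0 0 0.1 0 0 0;0 0 0.1 0 0 0' 1 30; python3 - <<'E'
from cell import *
import cv2
c=capture("scene");cv2.imwrite("pics/s4.png",cv2.resize(c["img"][80:240,260:500,::-1],None,fx=3,fy=3))
E
```

```text
time: 11.07
tool_pos: [0.5562, 0.2131, 0.0404]
tool_rot: [-0.001, 0.889, -0.459, 0.001]
force: [-0.0, -0.2, -2.6]
grip_width: 0.0368
time: 11.82
tool_pos: [0.5572, 0.2138, 0.145]
tool_rot: [-0.003, 0.889, -0.458, 0.003]
force: [0.1, 0.3, 0.2]
grip_width: 0.0906
```

View pics/s4.png

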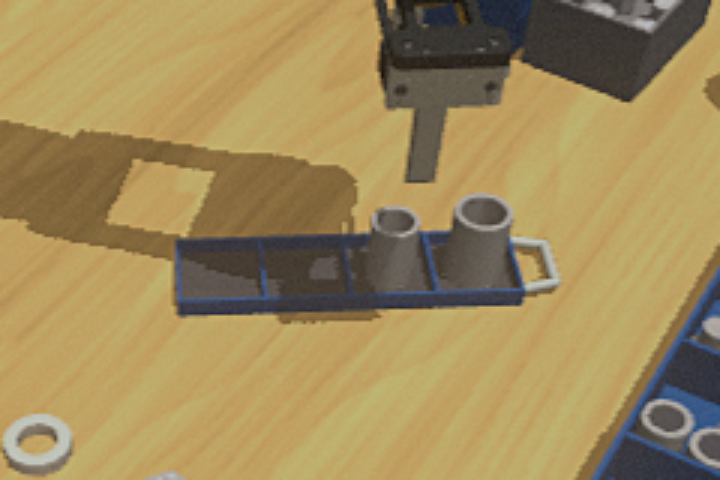

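B stands upright in the second compartment (crop (394,250)). Next is C.

```bash
python3 -m creep '0.0875 -0.2765 0 0 0 0;0.0875 -0.2765 0 0 0 0;0.0875 -0.2765 0 0 0 0;0.0875 -0.2765 0 0 0 0;0.0875 -0.2765 0 0 0 0;0.0875 -0.2765 0 0 0 0;0.0875 -0.2765 0 0 0 0;0.0875 -0.2765 0 0 0 0;0.0875 -0.2765 0 0 0 0;0.0875 -0.2765 0 0 0 0;0.0875 -0.2765 0 0 0 0'; python3 - <<'E'
from cell import *
import cv2,numpy as np
from h import *
o=get_obs();q=o["tool_rot"];print(o["tool_pos"],np.degrees(2*np.arctan2(q[2],q[1])))
c=capture("wrist");cv2.imwrite("pics/w5.png",c["img"][:,:,::-1])
P=cloud(c);m=(abs(P[...,2]-.0475)<.004)&(np.hypot(P[...,0]-.643,P[...,1]+.064)<.03)
T=P[m];print(len(T),(T.max(0)+T.min(0))/2,np.ptp(T,0))
E
```

```text
time: 12.78
tool_pos: [0.6425, -0.0622, 0.1384]
tool_rot: [0.0, 0.889, -0.458, -0.001]
force: [0.3, 0.6, -0.4]
grip_width: 0.0931
[ 0.6425378  -0.0621935   0.13844277] -54.51196578840018
608 [ 0.64379011 -0.06411702  0.04644249] [0.02930143 0.02913669 0.00581234]
```

View pics/w5.png

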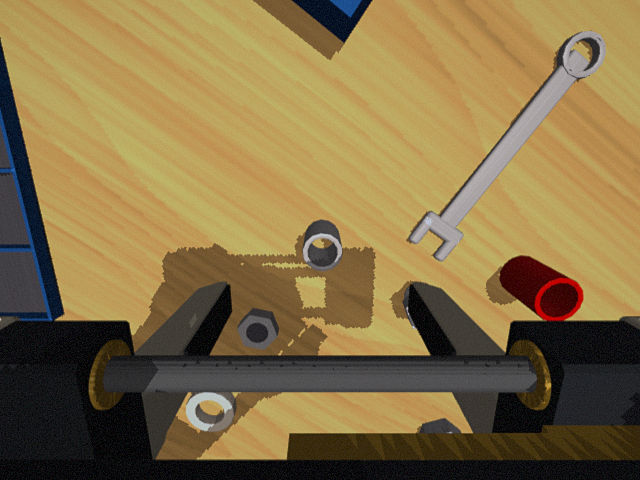

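C is at (322,245). The adapter is half hidden behind the right finger at (410,300), so I'll narrow the jaws a little before descending.

```bash
python3 -m creep '0.0005 -0.001 -0.01 0 0 0;0.0005 -0.001 -0.02 0 0 0;0.0005 -0.001 -0.04 0 0 0;0.0005 -0.001 -0.07 0 0 0;0.0005 -0.001 -0.095 0 0 0;0.0005 -0.001 -0.1035 0 0 0;0.0005 -0.001 -0.1035 0 0 0;0.0005 -0.001 -0.1035 0 0 0' 0.2 30 && python3 -m creep '0 0 0 0 0 0;0 0 0 0 0 0;0 0 0 0 0 0;0 0 0 0 0 0;0 0 0 0 0 0;0 0 0 0 0 0;0 0 0 0 0 0;0 0 0 0 0 0' -1 30
```

```text
time: 13.5
tool_pos: [0.6435, -0.0641, 0.0359]
tool_rot: [0.0, 0.889, -0.458, -0.0]
force: [0.6, 0.1, 0.2]
grip_width: 0.056
time: 14.17
tool_pos: [0.6438, -0.0644, 0.0364]
tool_rot: [-0.0, 0.889, -0.458, 0.0]
force: [-1.0, -0.5, 7.3]
grip_width: 0.0297
```

```bash
python3 -m creep '0 0 0 0 0 0;0 0 0 0 0 0'; python3 -m creep '0 0 0.04 0 0 0;0 0 0.08 0 0 0;0 0 0.1 0 0 0;0 0 0.1 0 0 0'; python3 - <<'E'
from cell import *
import cv2
c=capture("scene");cv2.imwrite("pics/s5.png",cv2.resize(c["img"][140:400,130:480,::-1],None,fx=2,fy=2))
E
```

```text
time: 14.33
tool_pos: [0.6438, -0.0643, 0.0364]
tool_rot: [-0.0, 0.889, -0.458, 0.0]
force: [-1.2, 0.6, 5.8]
grip_width: 0.0302
time: 14.67
tool_pos: [0.6453, -0.0646, 0.1415]
tool_rot: [-0.001, 0.889, -0.458, 0.003]
force: [-0.5, -0.5, 0.4]
grip_width: 0.0299
```

View pics/s5.png

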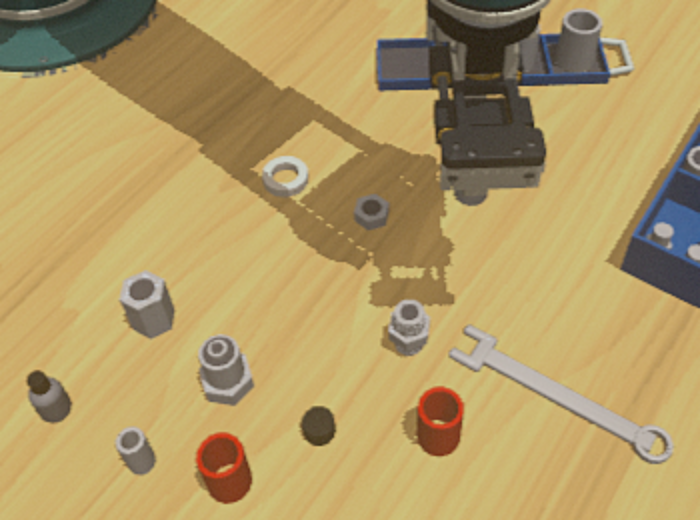

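C is held (crop (472,190)) and the adapter is untouched. I'll carry it to the third compartment.

```bash
python3 -m creep '-0.1405 0.239 0 0 0 0;-0.1405 0.239 0 0 0 0;-0.1405 0.239 0 0 0 0;-0.1405 0.239 0 0 0 0;-0.1405 0.239 0 0 0 0;-0.1405 0.239 0 0 0 0;-0.1405 0.239 0 0 0 0;-0.1405 0.239 0 0 0 0;-0.1405 0.239 0 0 0 0;-0.1405 0.239 0 0 0 0;-0.1405 0.239 0 0 0 0'; python3 - <<'E'
from cell import *
import cv2
print(get_obs()["tool_pos"])
c=capture("scene");cv2.imwrite("pics/s6.png",cv2.resize(c["img"][80:240,260:500,::-1],None,fx=3,fy=3))
E
```

```text
time: 15.63
tool_pos: [0.5032, 0.1739, 0.1349]
tool_rot: [0.0, 0.889, -0.459, -0.0]
force: [-0.4, -0.6, -0.9]
grip_width: 0.0301
[0.50320513 0.17386921 0.13485052]
```

View pics/s6.png

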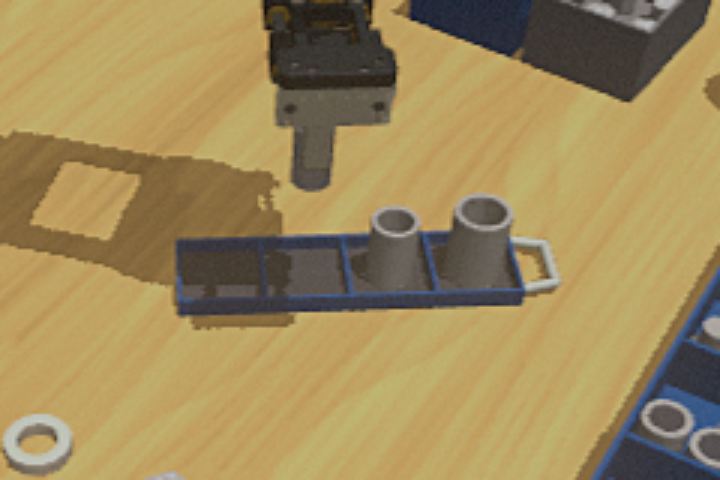

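```bash
python3 -m creep '0 0.0005 -0.04 0 0 0;0 0.0005 -0.07 0 0 0;0 0.0005 -0.085 0 0 0;0 0.0005 -0.092 0 0 0;0 0.0005 -0.0965 0 0 0;0 0.0005 -0.0965 0 0 0;0 0.0005 -0.0965 0 0 0' && python3 -m creep '0 0 0 0 0 0;0 0 0 0 0 0;0 0 0 0 0 0;0 0 0 0 0 0;0 0 0 0 0 0;0 0 0.04 0 0 0;0 0 0.08 0 0 0;0 0 0.1 0 0 0;0 0 0.1 0 0 0' 0.5 30; python3 - <<'E'
from cell import *
import cv2
c=capture("scene");cv2.imwrite("pics/s7.png",cv2.resize(c["img"][80:240,260:500,::-1],None,fx=3,fy=3))
E
```

```text
time: 16.27
tool_pos: [0.5038, 0.1749, 0.0402]
tool_rot: [-0.0, 0.889, -0.459, 0.0]
force: [0.2, -0.1, -0.8]
grip_width: 0.0299
time: 17.02
tool_pos: [0.5047, 0.1757, 0.1446]
tool_rot: [-0.002, 0.889, -0.458, 0.003]
force: [0.6, -0.2, 0.6]
grip_width: 0.0691
```

View pics/s7.png

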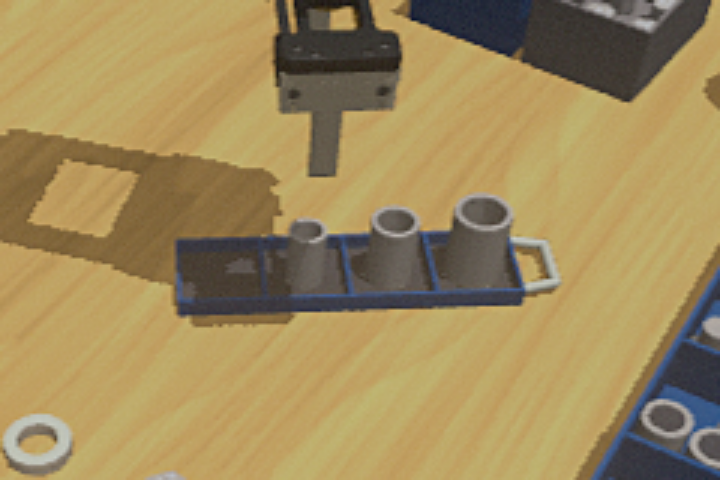

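C is upright in the third compartment (crop (307,255)). D is next.

```bash
python3 -m creep '0.0225 -0.5565 0 0 0 0;0.0225 -0.5565 0 0 0 0;0.0225 -0.5565 0 0 0 0;0.0225 -0.5565 0 0 0 0;0.0225 -0.5565 0 0 0 0;0.0225 -0.5565 0 0 0 0;0.0225 -0.5565 0 0 0 0;0.0225 -0.5565 0 0 0 0;0.0225 -0.5565 0 0 0 0;0.0225 -0.5565 0 0 0 0;0.0225 -0.5565 0 0 0 0;0.0225 -0.5565 0 0 0 0;0.0225 -0.5565 0 0 0 0;0.0225 -0.5565 0 0 0 0;0.0225 -0.5565 0 0 0 0;0.0225 -0.5565 0 0 0 0;0.0225 -0.5565 0 0 0 0' 0.2; python3 - <<'E'
from cell import *
import cv2,numpy as np
from h import *
o=get_obs();q=o["tool_rot"];print(o["tool_pos"],np.degrees(2*np.arctan2(q[2],q[1])))
c=capture("wrist");cv2.imwrite("pics/w8.png",c["img"][:,:,::-1])
P=cloud(c);m=(abs(P[...,2]-.0435)<.004)&(np.hypot(P[...,0]-.526,P[...,1]+.382)<.025)
T=P[m];print(len(T),(T.max(0)+T.min(0))/2,np.ptp(T,0))
E
```

```text
time: 18.48
tool_pos: [0.5253, -0.3803, 0.1382]
tool_rot: [-0.0, 0.889, -0.458, -0.001]
force: [0.1, 0.7, -0.2]
grip_width: 0.0556
[ 0.52531319 -0.38026048  0.13818016] -54.545773829559344
427 [ 0.52645909 -0.38268005  0.04244098] [0.02263974 0.02248579 0.00581223]
```

View pics/w8.png

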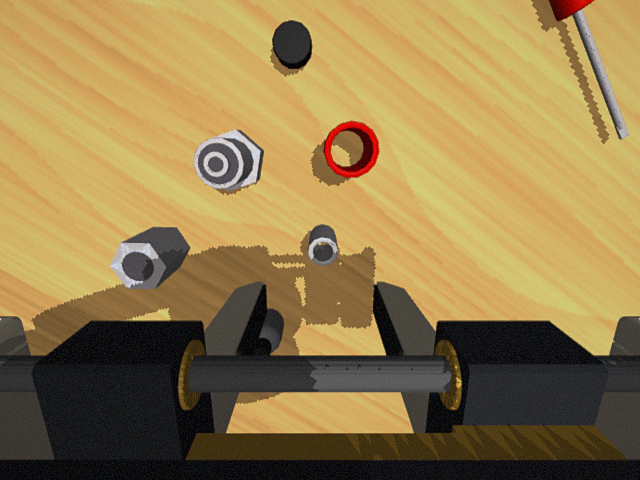

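D is clear at (322,245). The dark fitting at (270,330) is about 95 mm away.

```bash
python3 -m creep '0.0005 -0.0015 -0.03 0 0 0;0.0005 -0.0015 -0.07 0 0 0;0.0005 -0.0015 -0.095 0 0 0;0.0005 -0.0015 -0.1035 0 0 0;0.0005 -0.0015 -0.1035 0 0 0;0.0005 -0.0015 -0.1035 0 0 0' && python3 -m creep '0 0 0 0 0 0;0 0 0 0 0 0;0 0 0 0 0 0;0 0 0 0 0 0;0 0 0 0 0 0;0 0 0 0 0 0;0 0 0 0 0 0;0 0 0 0 0 0;0 0 0 0 0 0' -1 25
```

```text
time: 19.03
tool_pos: [0.5266, -0.3824, 0.037]
tool_rot: [0.0, 0.889, -0.458, 0.0]
force: [-0.5, -1.0, -0.2]
grip_width: 0.0558
time: 19.78
tool_pos: [0.5261, -0.3829, 0.0359]
tool_rot: [0.0, 0.889, -0.458, 0.0]
force: [0.3, -0.4, 4.5]
grip_width: 0.0223
```

```bash
python3 -m creep '0 0 0.04 0 0 0;0 0 0.08 0 0 0;0 0 0.1 0 0 0;-0.0765 0.5185 0.1 0 0 0;-0.0765 0.5185 0.1 0 0 0;-0.0765 0.5185 0.1 0 0 0;-0.0765 0.5185 0.1 0 0 0;-0.0765 0.5185 0.1 0 0 0;-0.0765 0.5185 0.1 0 0 0;-0.0765 0.5185 0.1 0 0 0;-0.0765 0.5185 0.1 0 0 0;-0.0765 0.5185 0.1 0 0 0;-0.0765 0.5185 0.1 0 0 0;-0.0765 0.5185 0.1 0 0 0;-0.0765 0.5185 0.1 0 0 0;-0.0765 0.5185 0.1 0 0 0;-0.0765 0.5185 0.1 0 0 0;-0.0765 0.5185 0.1 0 0 0;-0.0765 0.5185 0.1 0 0 0;-0.0765 0.5185 0.1 0 0 0'; python3 - <<'E'
from cell import *
import cv2
print(get_obs()["tool_pos"])
c=capture("scene");cv2.imwrite("pics/s9.png",cv2.resize(c["img"][80:240,260:500,::-1],None,fx=3,fy=3))
E
```

```text
time: 21.45
tool_pos: [0.4496, 0.1348, 0.1355]
tool_rot: [0.0, 0.889, -0.459, -0.0]
force: [-0.1, 0.1, -0.7]
grip_width: 0.0223
[0.44960651 0.13480202 0.13551168]
```

View pics/s9.png

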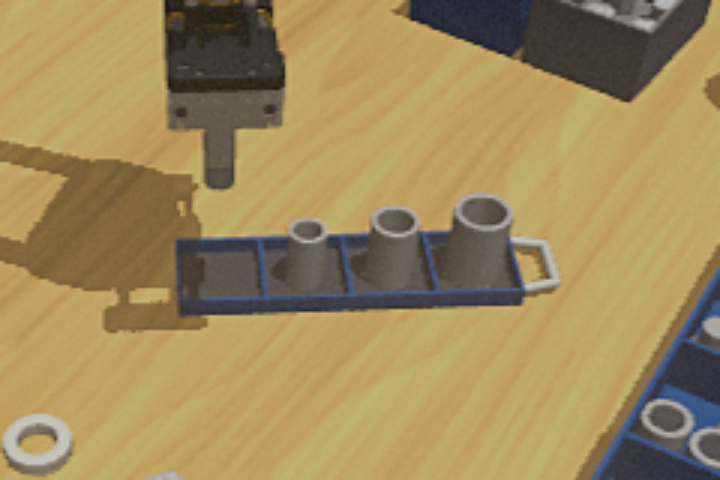

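D is held over the far-end compartment (crop (219,170)).

```bash
python3 -m creep '0 0.001 -0.04 0 0 0;0 0.001 -0.07 0 0 0;0 0.001 -0.085 0 0 0;0 0.001 -0.092 0 0 0;0 0.001 -0.0965 0 0 0;0 0.001 -0.0965 0 0 0;0 0.001 -0.0965 0 0 0' && python3 -m creep '0 0 0 0 0 0;0 0 0 0 0 0;0 0 0 0 0 0;0 0 0 0 0 0;0 0 0 0 0 0;0 0 0.04 0 0 0;0 0 0.08 0 0 0;0 0 0.12 0 0 0;0 0 0.16 0 0 0;-0.05 -0.2 0.18 0 0 0;-0.05 -0.2 0.18 0 0 0;-0.05 -0.2 0.18 0 0 0;-0.05 -0.2 0.18 0 0 0;-0.05 -0.2 0.18 0 0 0;-0.05 -0.2 0.18 0 0 0' 0.5 30; python3 - <<'E'
from cell import *
import cv2,numpy as np
from h import *
for n in("scene","top"):
    c=capture(n);P=cloud(c);im=c["img"][:,:,::-1]
    cv2.imwrite(f"pics/f_{n}.png",np.hstack([cv2.resize(im,(400,300)),cv2.resize(im[100:220,300:460] if n=="scene" else im[180:340,100:313],(400,300))]))
    zz=P[...,2];m=((zz>.02)&(zz<.08)&(P[...,0]>.38)&(P[...,0]<.7)&(P[...,1]>-.42)&(P[...,1]<.33)).astype(np.uint8)
    k,l,st,ce=cv2.connectedComponentsWithStats(m)
    for i in range(1,k):
        if st[i,4]<40: continue
        q=P[l==i];h=np.percentile(q[:,2],90);T=q[q[:,2]>h-.006];ctr=((T.max(0)+T.min(0))/2)[:2]
        a=np.radians(35.8);d=ctr-[.529,.1935]
        print(n,ce[i].round(),"h %.4f"%h,ctr.round(4),"tray xy",(np.array([d@[np.cos(a),np.sin(a)],d@[-np.sin(a),np.cos(a)]])*1e3).round(1))
E
```

```text
time: 22.08
tool_pos: [0.4502, 0.1365, 0.0402]
tool_rot: [-0.0, 0.889, -0.459, 0.001]
force: [-0.3, 0.5, 0.1]
grip_width: 0.0224
time: 23.33
tool_pos: [0.3981, -0.0687, 0.2202]
tool_rot: [0.001, 0.887, -0.461, 0.001]
force: [1.4, -0.0, 0.6]
grip_width: 0.0697
scene [419. 158.] h 0.0644 [0.6093 0.2522] tray xy [99.5  0.6]
scene [390. 160.] h 0.0585 [0.5568 0.2118] tray xy [33.3 -1.4]
scene [361. 162.] h 0.0524 [0.5043 0.1748] tray xy [-30.9  -0.7]
scene [333. 163.] h 0.0487 [0.451  0.1358] tray xy [-97.1  -1.2]
scene [202. 289.] h 0.0526 [ 0.4395 -0.2757] tray xy [-347.1 -328.2]
scene [334. 302.] h 0.0543 [ 0.6489 -0.1671] tray xy [-113.7 -362.6]
scene [240. 321.] h 0.0611 [ 0.5385 -0.2871] tray xy [-273.4 -395.4]
scene [152. 336.] h 0.0588 [ 0.4324 -0.3882] tray xy [-418.7 -415.3]
scene [288. 350.] h 0.0229 [ 0.6318 -0.2794] tray xy [-193.2 -443.7]
scene [241. 371.] h 0.0554 [ 0.5973 -0.3544] tray xy [-265.1 -484.3]
top [355. 208.] h 0.0539 [ 0.6489 -0.1686] tray xy [-114.6 -363.8]
top [138. 221.] h 0.0638 [0.6092 0.2506] tray xy [98.5 -0.6]
top [410. 218.] h 0.0239 [ 0.633  -0.2793] tray xy [-192.2 -444.3]
top [451. 236.] h 0.0558 [ 0.5971 -0.3546] tray xy [-265.3 -484.4]
top [157. 249.] h 0.0583 [0.5566 0.212 ] tray xy [33.3 -1.1]
top [416. 265.] h 0.0602 [ 0.5385 -0.2875] tray xy [-273.7 -395.6]
top [176. 277.] h 0.0522 [0.5035 0.1739] tray xy [-32.1  -1. ]
top [196. 305.] h 0.0482 [0.4502 0.1358] tray xy [-97.7  -0.7]
top [409. 317.] h 0.0524 [ 0.4391 -0.2769] tray xy [-348.1 -328.9]
top [466. 322.] h 0.0580 [ 0.4331 -0.3885] tray xy [-418.3 -415.9]
```

View pics/f_scene.png

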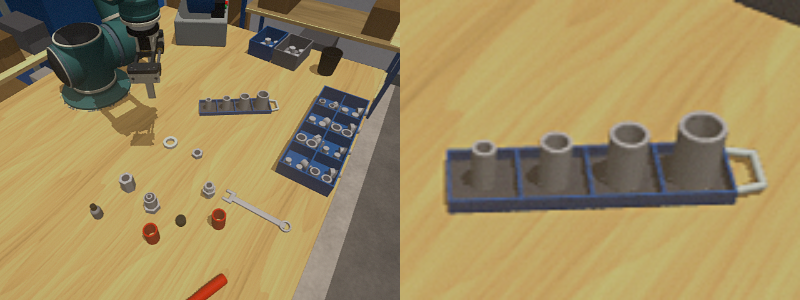

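View pics/f_top.png

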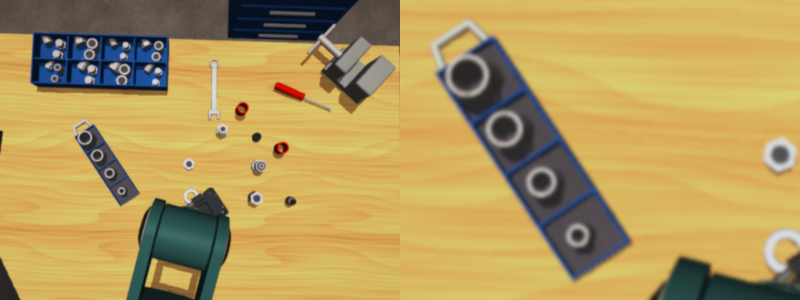

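Both views show all four sleeves upright, one to a compartment, with the largest at the handle. The look-alikes have not moved. I'll let the arm settle briefly, then hand in.

```bash
python3 -m creep '0 0 0 0 0 0;0 0 0 0 0 0;0 0 0 0 0 0;0 0 0 0 0 0' && python3 -c "
from cell import *
print(finish_job())"
```

```text
time: 23.77
tool_pos: [0.3997, -0.0623, 0.219]
tool_rot: [0.0, 0.889, -0.457, -0.0]
force: [0.4, -0.2, 0.1]
grip_width: 0.0695
the job is handed in; nothing more can be done
None
```

The four plain sleeves are in the blue tray, one to a compartment, with the largest next to the handle and the smallest at the far end. I handed the job in at about 24 s of the 99 s allowed.

- **Sleeves:** in the last top and scene views all four stand upright, within about 2 mm of their compartment centres. Their measured tops are at 64, 58, 52 and 48 mm, which fits each one resting on the 3 mm floor.
- **Look-alikes:** the coupling, hose end and adapter are within 1 mm of where they started, as are the red sleeve and the other loose parts I measured.
- **Arm:** it was clear of everything at hand-in. The highest force I read was about 7 N, when gripping the third-largest sleeve, but I only read forces at the end of each move.

No check failed. The two cameras differed by about 1.5 mm on the tray and sleeve positions, which is within their calibration.

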